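Load the photometer's filter slide and latch its gate

TASK

Take the filter slide with the flat straight tab out of the stand and push it upright, fully home, into the slot in the photometer's deck. Then push the photometer's gate shut over it by the upright plate under the bridge, until the spring catch clicks behind it. Leave the other slide in the stand and everything else where it stands.

Things in the scene. Friction and masses are not known exactly. Their poses are not given: they have to be found in the camera images.
- slide_tab (a point): Centre of the flat straight tab on the loose filter slide. The tab is 24 mm wide, 10 mm thick and 60 mm high, gripped across its thickness; this point is 70 mm above the slide's foot, 30 mm above the shoulders of its plate, 30 mm below the tab's top. Axes: x across the thickness, y along the width, z up.
- slide: The filter slide: black plastic plate 60 mm wide (y), 8 mm thick (x), 40 mm high, with a round amber window; the tab rises from the middle of its top edge. 55 to 110 g. Origin under the centre of its foot. Stands upright in one of the stand's two slots.
- stand: Fixed white plastic stand, 150 mm (its x) by 90 mm (its y), 30 mm high; origin at the centre of its underside. Two slots at x = -36 and +36 mm, each 11 mm (x) by 63 mm (y), 20 mm deep; the slides stand in them with their feet 10 mm above the bench.
- blank: The other slide in the stand: the same plate but opaque, and with a round knob 28 mm across on a stem (30 mm high together) in place of the flat tab. Origin under the centre of its foot. Not wanted: leave it in the stand.
- photometer: Fixed white instrument: case 280 mm (x) by 170 mm (y), flat deck 60 mm above the bench; origin at the centre of its underside, x points to the robot's right (within 0.2 rad), the way the gate shuts, and y away from the robot. At x = -74 to -22 mm a grey bridge crosses the deck: underside 132 mm, top 150 mm above the bench, legs at y = +-63 to 77 mm, a black cap on top up to 180 mm.
- slot (a point): Centre of the mouth of the slot in the photometer's deck, 60 mm above the bench. The slot is 11 mm (x) by 63 mm (y), 40 mm deep, with a 4 mm bevel round its mouth. Axes as the photometer's. A slide fully home has its shoulders flush with the deck and its tab's centre 30 mm above this point; either way round will do.
- bridge_edge (a point): Middle of the lower left edge (at photometer x = -74 mm) of the bridge, 132 mm above the bench. The shut gate's push face lies 16 mm beyond this edge, under the bridge, where an upright gripper hits the bridge: lean the tool about 40 degrees, fingers pointing down and towards the bridge.
- push_face (a point): Middle of the outer face (looking to photometer -x) of the gate's upright push plate, 84 mm above the bench. The push plate is 56 mm wide (y), 8 mm thick and reaches from 64 to 108 mm above the bench. With the gate shut this face is at photometer x = -58 mm.
- gate (a joint): Opening of the gate, m: 0 = shut, 0.078 = fully open; slides to photometer +x as it shuts, stays where left. About 5 N of friction, some 5 N more where its peg passes the catch. Aluminium plate 90 mm wide, top 70 mm above the bench; its +x end is a fork that passes round the tab and covers the shoulders of a slide fully home (a slide standing over 3 mm proud blocks it).
- catch (a joint): Brass spring catch on the deck at the gate's +y side, m: 0 = sprung home. The gate's peg presses it outwards by up to 6 mm while the gate is about 22 to 4 mm open; it snaps back to 0 behind the peg when the gate is less than about 3 mm open, and then the gate cannot slide back.
- reagent: Bystander: brown reagent bottle, 60 mm across, 115 mm high; origin under its centre.
- wash: Bystander: white plastic bottle, 64 mm across, 150 mm high; origin under its centre.
- beaker: Bystander: glass beaker, 64 mm across, 80 mm high; origin under its centre.
- bulb: Bystander: black rubber pipette bulb standing on its round end, 44 mm across, 55 mm high; origin under its centre.
- flask: Bystander: conical glass flask, 76 mm across, 110 mm high; origin under its centre.
- dish: Bystander: shallow glass dish, 70 mm across, 14 mm high; origin under its centre.
- spatula: Bystander: flat spatula with a wooden handle, lying down, 180 mm long; origin at its middle.
Things that resemble listed ones, but are neither listed nor needed, are in the scene too. Of the things that look like the slide, the middle-sized one is meant.

How it is judged:
On the way, in this order (a step that is already met when the one before it is completed fails the run):
1. the filter slide is fully home in the slot while the gate is still open (z of slide_tab in the frame of slot between 0.026 and 0.033 m and x of slide_tab in the frame of slot between -0.009 and 0.009 m and y of slide_tab in the frame of slot between -0.005 and 0.005 m and angle between slide_tab's own z axis and vertical below 0.14 rad and value of joint gate above 0.045 m), for 0.2 s.
2. the gate is shut and the catch has sprung home behind it (value of joint gate below 0.005 m and value of joint catch below 0.0015 m), for 0.2 s.
At the end, for the whole second after the job is handed in: The filter slide stands in the photometer's slot with its shoulders within 3 mm of flush with the deck, within 8 degrees of upright, at rest; the gate is less than 5 mm open and the catch is within 1.5 mm of home, behind the gate (all of step 2 and z of slide_tab in the frame of slot between 0.026 and 0.033 m and x of slide_tab in the frame of slot between -0.009 and 0.009 m and y of slide_tab in the frame of slot between -0.005 and 0.005 m and angle between slide_tab's own z axis and vertical below 0.14 rad and linear speed of slide below 0.02 m/s); the robot touches nothing.
It fails at once if a bystander is moved more than 30 mm, or the other slide more than 15 mm (distance of any of reagent, wash, beaker, bulb, flask, dish, spatula from where it was at the start of the episode above 0.03 m or distance of blank from where it was at the start of the episode above 0.015 m).
It also fails if it takes over 54 s, if anything falls off the work surface, if the arm or the gripper's body presses on something with over 40 N, if the wrist force passes 120 N, or if a joint passes its speed limit or range.

ROBOT

A 6-joint arm with a two-finger parallel gripper is mounted at the origin on the work surface. World frame = base frame: x ahead of the robot, y to its left, z up, the work surface at z = 0. Lengths are in m, angles in rad, forces in N, time in s.
With the tool pointing down it reaches from about 0.325 to 0.9 m from the base axis. Payload 3.5 kg.
Tool frame: the origin (TCP) lies at the very end of the fingers, on their centre line; the grasp point (between the pads) lies 19 mm behind it; z points along the fingers, y is the line along which they close (so a half turn about z gives the same grasp; the last joint's range is limited). The gripper opens to 85 mm and grips with 20 to 120 N. Pads are 22 mm wide; open, the fingers measure 114 mm over their backs; the gripper's body (76 mm by 85 mm) begins 54 mm behind the grasp point. The pads swing forward as they close: fully open they stand 13 mm farther back than shut.
Start: joints at [1.048, 0.276, -0.026, 1.268, 0, 1.467], TCP at [0.255, 0.571, 0.231] pointing down, gripper open.
Joint ranges: [-3.12, 3.12], [-0.85, 1.88], [-1.08, 1.24], [-1.95, 2.15], [-1.57, 1.53], [-3.14, 3.14]. Speed limits (rad/s): [2.57, 2.57, 3.14, 3.14, 3.14, 3.14].

INTERFACE

Orientations are given as a rotation vector (axis times angle).
In Python, from bench import robot gives the robot as it stands. The module is installed in compiled form; this text tells all that it offers.
- The arm moves only by the tool send_rows, never from a script. Its arguments are lists of equal length, an entry for each row: "offset": the shift along the world's x, y, z in cm, a list of three; "delta_rot": the turn, a rotation vector about the world's x, y, z in rad, a list of three; "claw": the closure, from -1 (fully open) to 1 (shut). A call has 1 to 8 rows; each row shifts and turns the commanded pose from where the row before left it; what a row does not reach is not made up. A row lasts 1/8 s, in which the tool goes at most 62.5 mm and 10.7 degrees, less where a joint would pass 70% of its speed; a pose out of reach is approached as far as the arm can. A call is refused whole if a number of a shift passes 6.25 or a number of a turn 0.188, either way. A call with a gripper value outside its range is refused whole. The fingers move at their own pace and stop on an object; the grip force is fixed at half the most. Time passes only in rows, so rows that do not move let the fingers close. It gives the time, the measured TCP pose, the force, the opening and the grip force at its end, in the units of the state.
- robot.state(): the state, without advancing time (a new reading comes with each control period).
- robot.read_camera(name): name is "scene" or "top" or "wrist"; returns the picture (480x640x3 uint8, blue, green, red); there is no depth.
- robot.camera_info(name): a dict with "vertical_fov" (degrees; the focal length in pixels is half the picture's height over the tangent of half this angle, whatever the lens; pixels are square), "cx", "cy" (the principal point, pixels), "k1" (the pictures are not rectified: a ray, as slopes to the right and down, at radius r is drawn at 1 + k1 r^2 times it, then the intrinsics apply), "camera_from_world" (4x4, takes a point from world to camera coordinates). Camera axes: x right, y up, looking along -z (the intrinsics and any distortion apply to the point x, -y, -z); pixel columns grow to the right and rows downward; lengths in m; the calibration is good to about 2 mm. A picture is of the moment at which its call begins: read the wrist's pose just before it. camera_info takes no time and is no camera call; for the wrist camera it gives the pose at the moment of the call.
- robot.close_job(): hands the job in; it is judged then, once.
Trained networks look in the newest picture that a camera, given by its name, has taken for a name from the list of things; names that differ only in an ending like _2 or _b are one class to them, and where a whole thing is asked for, a point or a joint stands for the part that bears it (a point fixed in the world has none). Each returns a list of dicts, best first, with "score" (0 to 1); they miss things now and then, are a little off and sometimes report something else, mostly with a low value. They report only what shows in the picture. A call takes as long as a camera call. They do not tell look-alikes from the thing itself.
- robot.spot_in(camera, label): "point" ([column, row] in pixels, amid what is visible of it).
The state is a dict: "clock": time; "qpos": joint angles; "joint_vel": joint speeds; "tau": joint torques, N m; "position": TCP position; "ee_rot": TCP orientation; "force": force on the tool from outside, world axes, zero at the start; "ft_torque": the same for the moment, N m; "grip_width": opening from 0.0 (shut) to 1.0 (fully open); "gripper_force": force on a finger pad.
Only numpy, scipy, OpenCV 4.12 (cv2) and the standard library are available. Lean on these libraries where they do the work, as an engineer would, in place of code of your own. Each camera call takes 0.05 s, during which the arm holds its last target. There are 200 camera calls.

## Working session

There is one attempt and no reset: what is moved stays moved. The work goes in short steps, Python scripts to look and compute and a tool call to move; the robot and the scene stay as the last step left them, time stands still between calls to the robot, and variables do not carry over. Pictures are saved under pics/ and viewed, at most 10 in all, crops included, and the job is handed in when it is done.

Besides the shell and the picture viewer there is one more tool, called after "Request:" as a command line: name --argument value ..., lists and objects as JSON in quotes. send_rows: Moves the arm, as the interface text tells. Its arguments: {"type":"object","properties":{"offset":{"type":"array"},"delta_rot":{"type":"array"},"claw":{"type":"array"}},"required":["offset","delta_rot","claw"]}

```bash
mkdir -p pics; cat > h.py <<'E'
import numpy as np, cv2
from bench import robot
def K(i):
    f=240/np.tan(np.radians(i["vertical_fov"])/2); return f
def proj(i,P):
    P=np.atleast_2d(P); T=np.array(i["camera_from_world"]); c=P@T[:3,:3].T+T[:3,3]
    s=np.c_[c[:,0]/-c[:,2],-c[:,1]/-c[:,2]]; r2=(s**2).sum(1,keepdims=True)
    return s*(1+i["k1"]*r2)*K(i)+[i["cx"],i["cy"]]
def ray(i,uv):
    d=(np.array(uv,float)-[i["cx"],i["cy"]])/K(i); s=d.copy()
    for _ in range(30): s=d/(1+i["k1"]*(s@s))
    T=np.array(i["camera_from_world"]); R=T[:3,:3]
    return -R.T@T[:3,3], R.T@np.array([s[0],-s[1],-1.])
def onz(i,uv,z):
    o,d=ray(i,uv); return o+d*(z-o[2])/d[2]
E
cat > a.py <<'E'
from h import *
for c in ["scene","top"]:
    im=robot.read_camera(c); cv2.imwrite(f"pics/{c}0.png",im); i=robot.camera_info(c)
    print(c,i["vertical_fov"],i["k1"],-np.array(i["camera_from_world"])[:3,:3].T@np.array(i["camera_from_world"])[:3,3])
    for n,z in [("slide_tab",.08),("slide",.03),("stand",.03),("blank",.05),("photometer",.06),("slot",.06),("push_face",.084),("bridge_edge",.132),("gate",.07),("catch",.07)]:
        for d in robot.spot_in(c,n)[:4]:
            print(n,round(d["score"],2),np.round(d["point"]),np.round(onz(i,d["point"],z),3))
print(robot.state())
E
python3 a.py
```

```text
scene 44.30085404941018 -0.01742320260625984 [ 1.05642144 -0.66775421  0.92309675]
slide_tab 0.91 [414. 156.] [0.562 0.413 0.08 ]
slide_tab 0.74 [386. 173.] [0.537 0.318 0.08 ]
slide_tab 0.53 [368. 221.] [0.592 0.152 0.08 ]
slide 0.75 [413. 155.] [0.526 0.479 0.03 ]
slide 0.71 [368. 221.] [0.565 0.199 0.03 ]
slide 0.32 [315. 300.] [ 0.6   -0.059  0.03 ]
stand 0.57 [373. 188.] [0.511 0.309 0.03 ]
blank 0.65 [355. 173.] [0.457 0.313 0.05 ]
photometer 0.87 [301. 326.] [ 0.63  -0.144  0.06 ]
photometer 0.16 [463. 246.] [0.787 0.215 0.06 ]
slot 0.9 [298. 326.] [ 0.625 -0.147  0.06 ]
push_face 0.74 [314. 303.] [ 0.63  -0.103  0.084]
bridge_edge 0.82 [303. 328.] [ 0.67  -0.19   0.132]
gate 0.77 [312. 302.] [ 0.619 -0.093  0.07 ]
catch 0.69 [330. 323.] [ 0.674 -0.115  0.07 ]
top 51.72266947097263 -0.00783845896800956 [0.32588801 0.04236243 1.39736435]
slide_tab 0.68 [216. 259.] [0.524 0.316 0.08 ]
slide_tab 0.59 [167. 256.] [0.532 0.45  0.08 ]
slide 0.57 [214. 258.] [0.533 0.332 0.03 ]
slide 0.48 [165. 256.] [0.537 0.469 0.03 ]
slide 0.23 [378. 229.] [ 0.617 -0.128  0.03 ]
slide 0.15 [461. 2
[... 577 characters left out ...]
  0.07 ]
{'clock': 1.1, 'qpos': array([ 1.04761421e+00,  2.76399173e-01, -2.63941368e-02,  1.26798315e+00,
       -1.68996450e-05,  1.46737063e+00]), 'joint_vel': array([ 7.73511380e-04,  9.87072828e-05,  9.48760924e-04, -4.38710555e-04,
       -6.89380929e-04, -1.93794108e-04]), 'tau': array([ 8.82746517e-04, -4.45501506e+01,  2.95571798e+01,  8.98469243e-04,
        4.06290758e-05,  1.77795016e-06]), 'position': array([0.25474285, 0.57073575, 0.23131658]), 'ee_rot': array([6.54517250e-01, 3.07263276e+00, 2.15015472e-05]), 'force': array([0.84081333, 0.84037843, 0.73137365]), 'ft_torque': array([ 0.00107999, -0.03112804, -0.03639273]), 'gripper_force': 0.0, 'grip_width': 1.0004932214920896}
```

View pics/scene0.png

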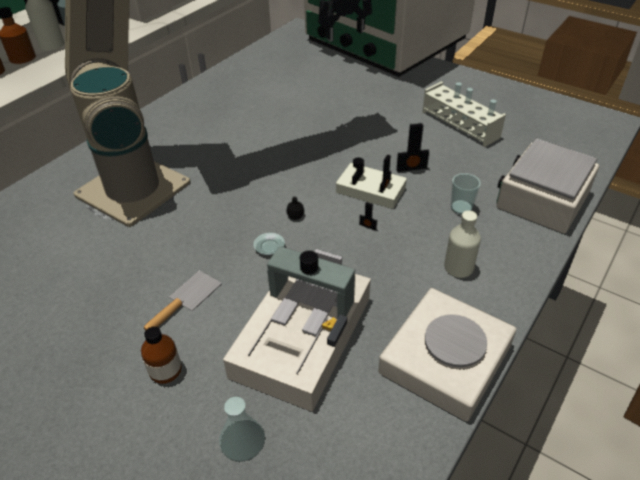

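View pics/top0.png

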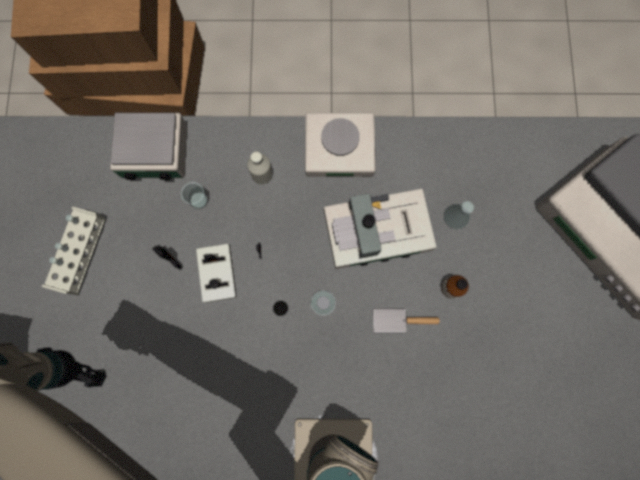

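The scene shows the photometer at (300,330) and the stand at (373,185), with the knob slide at (357,168) and the flat tab slide at (387,173). The look-alikes are outside it: a large one at (414,150) and a small one at (368,216). I'll move over the stand for a near view.

Request:
send_rows --offset '[[3,-3,1],[3,-3,1],[3,-3,1],[3,-3,1],[3,-3,1],[3,-3,1],[3,-3,1],[3,-3,1]]' --delta_rot '[[0,0,-0.13],[0,0,-0.13],[0,0,-0.13],[0,0,-0.13],[0,0,-0.13],[0,0,-0.13],[0,0,-0.13],[0,0,-0.13]]' --claw '[-1,-1,-1,-1,-1,-1,-1,-1]'

```text
clock: 2.1
position: [0.4957, 0.3297, 0.3118]
ee_rot: [2.1, 2.337, 0.001]
force: [0.7, 0.9, 0.4]
grip_width: 1.003
gripper_force: 0.0
```

```bash
cat > w.py <<'E'
from h import *; import sys
i=robot.camera_info("wrist"); im=robot.read_camera("wrist"); cv2.imwrite(f"pics/{sys.argv[1]}.png",im)
np.save(f"pics/{sys.argv[1]}.npy",i,allow_pickle=True)
s=robot.state(); print(s["clock"],s["position"],s["ee_rot"],s["qpos"],s["force"],s["grip_width"])
T=np.array(i["camera_from_world"]); print("cam",-T[:3,:3].T@T[:3,3],"view",-T[2,:3])
for a in sys.argv[2:]:
    n,z=a.split(":")
    for d in robot.spot_in("wrist",n)[:3]: print(n,round(d["score"],2),np.round(d["point"],1),np.round(onz(i,d["point"],float(z)),4))
E
python3 w.py w1 slide_tab:.11 slide:.05 stand:.03 blank:.08
```

```text
2.15 [0.49990729 0.32671911 0.31315738] [2.10445416 2.32533898 0.0039856 ] [ 0.47267549  0.19408593  0.03983716  1.41226954 -0.00411176  1.94381863] [ 4.00831203 -1.61391627  0.70668628] 0.9988188624559512
cam [0.48750643 0.3991602  0.45378147] view [ 0.02978804 -0.27466491 -0.96107849]
slide_tab 0.92 [360.1 298.4] [0.5445 0.2427 0.11  ]
slide_tab 0.86 [350.1 201.2] [0.5215 0.3404 0.11  ]
slide_tab 0.67 [375.9  75.1] [0.5299 0.4532 0.11  ]
slide 0.96 [354.2 202.6] [0.5322 0.3291 0.05  ]
slide 0.68 [543.6 325.7] [0.7912 0.2006 0.05  ]
slide 0.61 [374.   75.8] [0.5354 0.4617 0.05  ]
stand 0.59 [318.9 192.7] [0.4925 0.3327 0.03  ]
blank 0.71 [282.1 203. ] [0.4557 0.326  0.08  ]
```

View pics/w1.png

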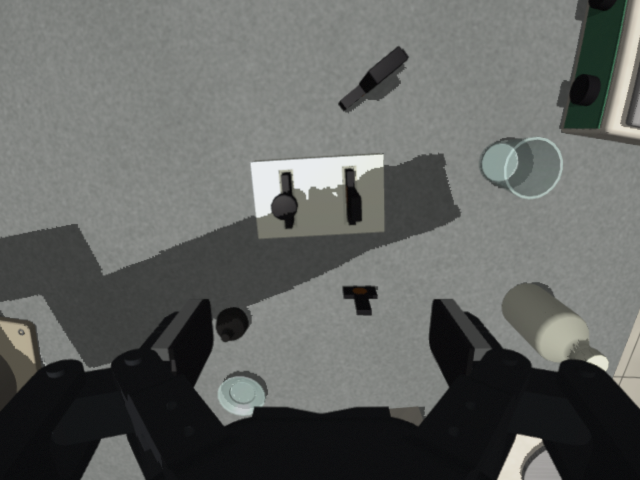

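The wrist picture shows the stand's top with corners near (251,162), (384,154), (385,232) and (259,239). The flat tab slide is in the right slot at (352,200), and the knob slide is in the left slot.

```bash
cat > b.py <<'E'
from h import *
i=np.load("pics/w1.npy",allow_pickle=True).item(); im=cv2.imread("pics/w1.png"); g=cv2.cvtColor(im,6)
c=np.float32([[251,162],[384,154],[385,232],[259,239]]).reshape(-1,1,2)
c=cv2.cornerSubPix(g,c,(5,5),(-1,-1),(3,50,.01)).reshape(-1,2); print(c)
W=np.array([onz(i,p,.03)[:2] for p in c]); print(W, [np.linalg.norm(W[k]-W[k-1]) for k in range(4)])
ctr=W.mean(0); x=(W[1]-W[0]+W[2]-W[3]); x/=np.linalg.norm(x); y=np.array([-x[1],x[0]])
print("ctr",ctr,"ang",np.degrees(np.arctan2(x[1],x[0])),"slide",ctr+.036*x,"blank",ctr-.036*x)
S=ctr+.036*x
P=[]
for w,z in [(.012,.11),(-.012,.11),(.012,.05),(-.012,.05),(.03,.05),(-.03,.05)]:
  for t in (-.005,.005): P.append([*(S+t*x+w*y),z])
v=im[130:260,230:410]; v=cv2.resize(v,None,fx=4,fy=4)
for p in proj(i,P): cv2.circle(v,tuple(int(q) for q in (p-[230,130])*4+2),3,(0,0,255),-1)
for p in c: cv2.circle(v,tuple(int(q) for q in (p-[230,130])*4+2),3,(0,255,0),-1)
cv2.imwrite("pics/w1c.png",v)
E
python3 b.py
```

```text
[[250.15292 161.8621 ]
 [383.05606 154.16663]
 [383.78134 231.25458]
 [258.15863 238.26277]]
[[0.41167835 0.359394  ]
 [0.55946161 0.38382609]
 [0.57375323 0.29534939]
 [0.4263546  0.27081335]] [np.float64(0.08978821146955726), np.float64(0.14978924732700866), np.float64(0.08962352196451469), np.float64(0.14942681725541898)]
ctr [0.49281195 0.32734571] ang 9.419097856737958 slide [0.52832658 0.33323728] blank [0.45729731 0.32145413]
```

View pics/w1c.png

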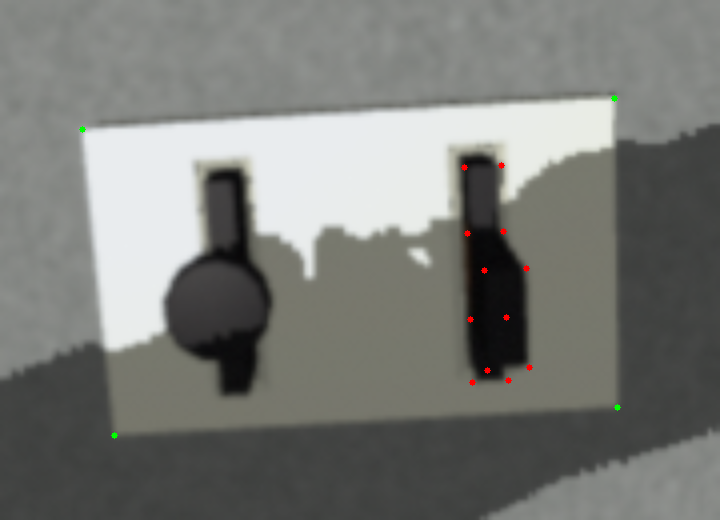

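Request:
send_rows --offset '[[1.11,0.08,-2],[1.11,0.08,-3],[1.11,0.08,-3],[0,0,-3],[0,0,-3],[0,0,-3],[0,0,0],[0,0,0]]' --delta_rot '[[0,0,0.065],[0,0,0],[0,0,0],[0,0,0],[0,0,0],[0,0,0],[0,0,0],[0,0,0]]' --claw '[-1,-1,-1,-1,-1,-1,-1,-1]'

```text
clock: 3.35
position: [0.5279, 0.334, 0.1422]
ee_rot: [2.016, 2.409, 0.001]
force: [0.4, 0.5, 0.6]
grip_width: 1.0
gripper_force: 0.0
```

```bash
python3 w.py w2 slide_tab:.11; python3 -c "
import numpy as np
from bench import robot
from scipy.spatial.transform import Rotation as R
M=R.from_rotvec(robot.state()['ee_rot']).as_matrix();print(M)"
```

```text
3.4 [0.52860041 0.33415013 0.14293019] [2.01563288 2.40852306 0.00359531] [ 4.60360912e-01  3.32161045e-01 -1.43503935e-01  1.09266176e+00
  7.01122799e-05  1.85401068e+00] [ 0.72776794 -0.62040254  0.88158545] 1.0030442324521658
cam [0.51481384 0.4027817  0.28425682] view [ 0.04964343 -0.27160541 -0.96112748]
slide_tab 0.78 [322.9 253.6] [0.5262 0.3463 0.11  ]
slide_tab 0.78 [371.   32.5] [0.5287 0.4485 0.11  ]
slide_tab 0.65 [331.5 382.8] [0.5444 0.2724 0.11  ]
[[-1.75875168e-01  9.84408487e-01  2.80282720e-03]
 [ 9.84412036e-01  1.75871683e-01  1.44691826e-03]
 [ 9.31420677e-04  3.01361382e-03 -9.99995025e-01]]
```

View pics/w2.png

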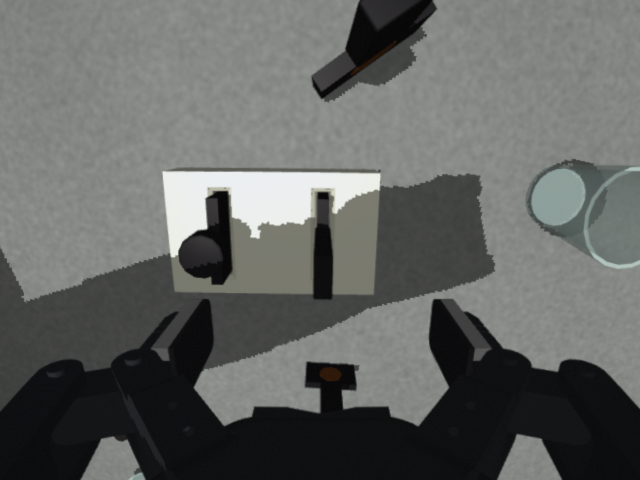

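The tab at column 322 is centred between the fingers (210 to 432). I'll half-close to stay clear of the knob, then descend and grip.

Request:
send_rows --offset '[[0,0,0],[0,0,0],[0,0,-2.4],[0,0,-2.4],[0,0,-2.4],[0,0,0],[0,0,0],[0,0,0]]' --delta_rot '[[0,0,0],[0,0,0],[0,0,0],[0,0,0],[0,0,0],[0,0,0],[0,0,0],[0,0,0]]' --claw '[0.1,0.1,0.1,0.1,0.1,0.1,1,1]'

```text
clock: 4.45
position: [0.5293, 0.3337, 0.0711]
ee_rot: [2.017, 2.407, 0.004]
force: [1.0, 0.2, -0.7]
grip_width: 0.109
gripper_force: 58.3
```

Request:
send_rows --offset '[[0,0,0],[0,0,0],[0,0,0],[0,0,0]]' --delta_rot '[[0,0,0],[0,0,0],[0,0,0],[0,0,0]]' --claw '[1,1,1,1]'

```text
clock: 4.95
position: [0.5292, 0.3337, 0.0709]
ee_rot: [2.017, 2.407, 0.004]
force: [0.2, 0.4, 6.5]
grip_width: 0.108
gripper_force: 59.1
```

Request:
send_rows --offset '[[0,0,3],[0,0,5],[0,0,6],[0,0,6],[0.5,-3,1],[1,-4,1],[1,-4,1],[1,-4,0]]' --delta_rot '[[0,0,0],[0,0,0],[0,0,0],[0,0,0],[0,0,0.15],[0,0,0.15],[0,0,0.15],[0,0,0.15]]' --claw '[1,1,1,1,1,1,1,1]'

```text
clock: 5.95
position: [0.5634, 0.182, 0.3]
ee_rot: [1.208, 2.899, 0.001]
force: [-0.3, 0.3, -0.3]
grip_width: 0.106
gripper_force: 59.7
```

Request:
send_rows --offset '[[1,-5,0],[1,-5,0],[1,-5,0],[0.5,-5,0],[0,-5,0],[0,-5,0],[0,-1.4,0],[0,0,0]]' --delta_rot '[[0,0,0.15],[0,0,0.15],[0,0,0.15],[0,0,0.15],[0,0,0.15],[0,0,0.15],[0,0,0.07],[0,0,0]]' --claw '[1,1,1,1,1,1,1,1]'

```text
clock: 6.95
position: [0.5976, -0.1319, 0.2986]
ee_rot: [0.27, -3.129, -0.001]
force: [-0.2, 0.7, -0.6]
grip_width: 0.109
gripper_force: 59.7
```

```bash
python3 w.py w3 slot:.06 bridge_edge:.132 push_face:.084 catch:.07 slide_tab:.28
```

```text
7.0 [ 0.59763799 -0.1309162   0.29879346] [ 2.71396622e-01 -3.12889903e+00 -1.41960045e-03] [-3.21488766e-01  2.27921455e-01  5.21103329e-02  1.39621139e+00
  4.54820485e-04 -4.94533333e-01] [-0.01107068  0.64496805  0.21228098] 0.11059819627401106
cam [ 0.52790106 -0.14438254  0.44070919] view [ 0.2714888   0.04845913 -0.96122086]
slot 0.74 [347.1   2.3] [ 0.4061 -0.1404  0.06  ]
slot 0.65 [332.9 214.4] [ 0.607  -0.1173  0.06  ]
bridge_edge 0.86 [331.3 211.2] [ 0.5895 -0.1243  0.132 ]
push_face 0.58 [417.9 214.6] [ 0.5877 -0.0362  0.084 ]
slide_tab 0.94 [604.  222.2] [ 0.5426 -0.0072  0.28  ]
slide_tab 0.66 [320.5 314.4] [ 0.6105 -0.13    0.28  ]
```

View pics/w3.png

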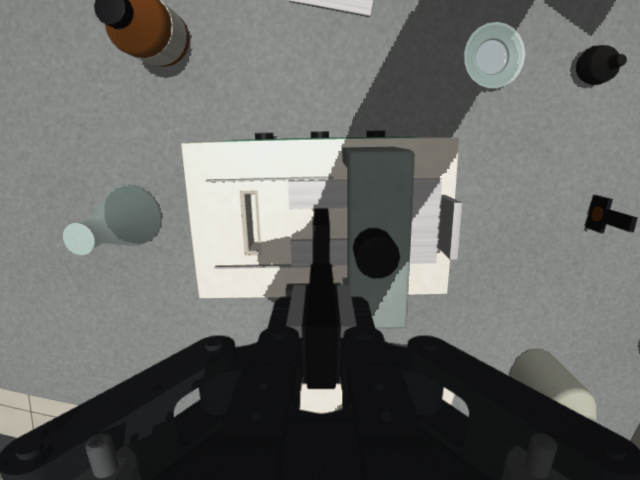

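The wrist picture shows the photometer with the slot at (250,222) right in the deck, framed by its bevel, and the bridge at columns 345 to 412. The push plate is at (452,228), and the held slide is straight between the fingers at column 320.

```bash
cat > b2.py <<'E'
from h import *
i=np.load("pics/w3.npy",allow_pickle=True).item(); im=cv2.imread("pics/w3.png"); g=cv2.cvtColor(im,6)
c=np.float32([[183,144],[457,138],[447,293],[199,298]]).reshape(-1,1,2)
c=cv2.cornerSubPix(g,c,(5,5),(-1,-1),(3,50,.01)).reshape(-1,2); print(c)
W=np.array([onz(i,p,.06)[:2] for p in c]); print(W, [np.linalg.norm(W[k]-W[k-1]) for k in range(4)])
ctr=W.mean(0); x=(W[0]-W[1]+W[3]-W[2]); x/=np.linalg.norm(x); y=np.array([-x[1],x[0]])
print("ctr",ctr,"ang",np.degrees(np.arctan2(x[1],x[0])))
s=np.float32([[241,191],[256,191],[260,253],[247,255]])
V=np.array([onz(i,p,.06)[:2] for p in s]); print("slot pm frame",(V-ctr)@np.c_[x,y]*1e3)
q=(V-ctr)@np.c_[x,y]; print("slot",V.mean(0))
e=[onz(i,p,.084)[:2] for p in ([446,195],[442,258])]; print("push", e, (np.array(e)-ctr)@np.c_[x,y])
v=cv2.resize(im[130:310,170:470],(800,480))
k=800/300
for X in [0.06,.07,.08]:
  p=proj(i,[[*(ctr+x*X),.06]])[0]; cv2.circle(v,tuple(int(t) for t in (p-[170,130])*k),2,(0,0,255),-1)
for p in list(c)+list(s): cv2.circle(v,tuple(int(t) for t in (p-[170,130])*k),2,(0,255,0),-1)
cv2.imwrite("pics/w3c.png",v)
E
python3 b2.py
```

```text
[[180.86378 142.88667]
 [457.      138.     ]
 [446.49786 293.1539 ]
 [198.93439 297.5028 ]]
[[ 0.56040328 -0.2816126 ]
 [ 0.50794571 -0.00837535]
 [ 0.67386186  0.0253021 ]
 [ 0.726958   -0.24907314]] [np.float64(0.16970353324755463), np.float64(0.2782272330374553), np.float64(0.16929955689597673), np.float64(0.27946551197704644)]
ctr [ 0.61729221 -0.12843975] ang -79.08989535398075
slot pm frame [[ 81.87761771 -34.56224567]
 [ 66.29423605 -34.22210681]
 [ 66.32288457  33.13129912]
 [ 80.62616198  35.16927774]]
slot [ 0.63113774 -0.20090931]
push [array([ 0.56374418, -0.01356206]), array([ 6.27457032e-01, -6.02527179e-04])] [[-0.12293628 -0.03083743]
 [-0.12360273  0.03417667]]
```

View pics/w3c.png

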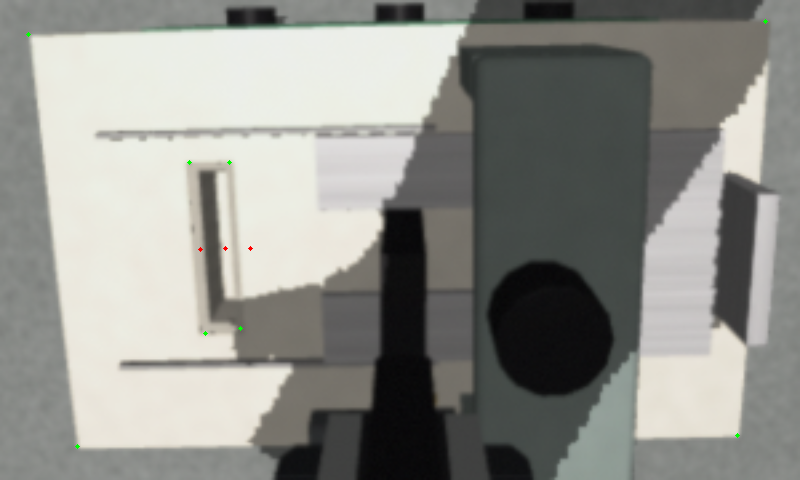

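Request:
send_rows --offset '[[1.12,-2.3,0],[1.12,-2.3,0],[1.12,-2.4,0],[0,0,-4],[0,0,-4],[0,0,-4],[0,0,-3],[0,0,0]]' --delta_rot '[[0,0,0.017],[0,0,0],[0,0,0],[0,0,0],[0,0,0],[0,0,0],[0,0,0],[0,0,0]]' --claw '[1,1,1,1,1,1,1,1]'

```text
clock: 8.25
position: [0.6293, -0.1991, 0.1461]
ee_rot: [0.302, -3.121, -0.005]
force: [-0.2, -0.0, -0.3]
grip_width: 0.106
gripper_force: 59.7
```

```bash
python3 w.py w4 slide:.1; python3 - <<'E'
from h import *
i=np.load("pics/w4.npy",allow_pickle=True).item(); im=cv2.imread("pics/w4.png")
s=robot.state(); p=s["position"]; x=np.array([.189,-.982]); y=np.array([.982,.189])
S=np.array([.6313,-.201]); print((p[:2]-S)@np.c_[x,y])
for w in (-.03,.03):
  for t in (-.004,.004):
    for z,c in ((p[2]-.061,(0,0,255)),(p[2]-.021,(0,255,255))):
      q=proj(i,[[*(p[:2]+t*x+w*y),z]])[0]; cv2.circle(im,tuple(int(v) for v in q),1,c,-1)
for w in (-.0315,.0315):
  for t in (-.0055,.0055):
    q=proj(i,[[*(S+t*x+w*y),.06]])[0]; cv2.circle(im,tuple(int(v) for v in q),1,(0,255,0),-1)
cv2.imwrite("pics/w4c.png",cv2.resize(im[120:360,200:440],(600,600)))
E
```

```text
8.3 [ 0.63093859 -0.19986072  0.14845851] [ 3.02373371e-01 -3.12469573e+00 -1.98873382e-03] [-4.04381827e-01  3.92337674e-01 -4.47466285e-02  1.13633809e+00
  6.87525051e-06 -5.97318899e-01] [0.85058263 0.14125881 0.58699106] 0.10850502532477839
cam [ 0.56064535 -0.21328312  0.28851054] view [ 0.26550928  0.05626028 -0.96246538]
slide 0.66 [321.7 315.2] [ 0.6563 -0.1932  0.1   ]
[-0.00030673  0.00097953]
```

View pics/w4c.png

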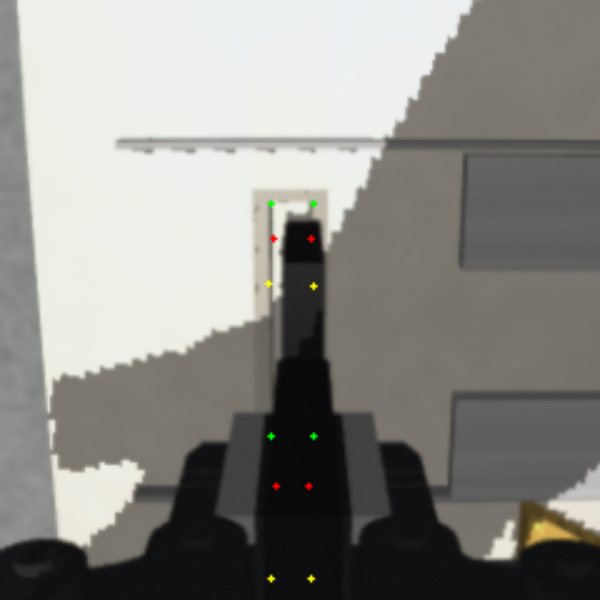

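```bash
cat > c4.py <<'E'
from h import *
s=robot.state(); i=robot.camera_info("wrist"); im=robot.read_camera("wrist")
p=s["position"]; print(s["clock"],p,robot.state()["position"]); x=np.array([.189,-.982]); y=np.array([.982,.189])
S=np.array([.6313,-.201]); print((p[:2]-S)@np.c_[x,y])
for w in (-.03,.03):
  for t in (-.004,.004):
    for z,c in ((p[2]-.061,(0,0,255)),(p[2]-.021,(0,255,255))):
      q=proj(i,[[*(p[:2]+t*x+w*y),z]])[0]; cv2.circle(im,tuple(int(v) for v in q),1,c,-1)
for w in (-.0315,.0315):
  for t in (-.0055,.0055):
    q=proj(i,[[*(S+t*x+w*y),.06]])[0]; cv2.circle(im,tuple(int(v) for v in q),1,(0,255,0),-1)
cv2.imwrite("pics/w5c.png",cv2.resize(im[120:360,200:440],(600,600)))
E
python3 c4.py
```

```text
8.35 [ 0.63220389 -0.20051368  0.1501722 ] [ 0.63290926 -0.20095692  0.15118009]
[-0.00030673  0.00097953]
```

View pics/w5c.png

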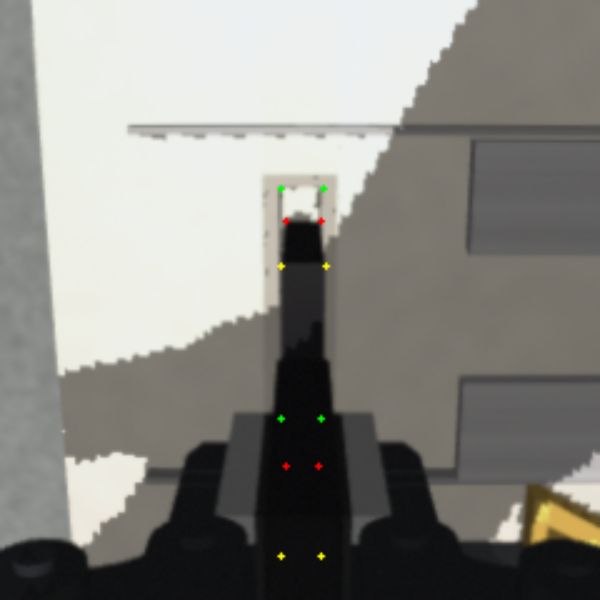

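Model and picture now agree to within a millimetre. I'll trim the position and let the arm settle.

Request:
send_rows --offset '[[0,0,-1],[0,0,0],[0,0,0],[0,0,0]]' --delta_rot '[[0,0,0],[0,0,0],[0,0,0],[0,0,0]]' --claw '[1,1,1,1]'

```text
clock: 8.9
position: [0.6318, -0.201, 0.1396]
ee_rot: [-0.301, 3.127, -0.0]
force: [0.1, -0.0, -0.4]
grip_width: 0.108
gripper_force: 59.7
```

Request:
send_rows --offset '[[-0.03,0,-0.8],[0,0,-0.8],[0,0,-0.8],[0,0,-0.8],[0,0,-0.8],[0,0,0]]' --delta_rot '[[0,0,0],[0,0,0],[0,0,0],[0,0,0],[0,0,0],[0,0,0]]' --claw '[1,1,1,1,1,1]'

```text
clock: 9.65
position: [0.6306, -0.2006, 0.0982]
ee_rot: [0.301, -3.125, -0.002]
force: [-0.4, -0.0, 0.5]
grip_width: 0.109
gripper_force: 59.7
```

Request:
send_rows --offset '[[0,0,-0.6],[0,0,-0.6],[0,0,-0.4],[0,0,-0.2],[0,0,0],[0,0,0]]' --delta_rot '[[0,0,0],[0,0,0],[0,0,0],[0,0,0],[0,0,0],[0,0,0]]' --claw '[1,1,1,1,1,1]'

```text
clock: 10.4
position: [0.6315, -0.2009, 0.0815]
ee_rot: [-0.302, 3.127, -0.0]
force: [-0.1, 0.1, -2.1]
grip_width: 0.109
gripper_force: 59.7
```

Request:
send_rows --offset '[[0,0,-0.15],[0,0,-0.15],[0,0,0]]' --delta_rot '[[0,0,0],[0,0,0],[0,0,0]]' --claw '[1,1,1]'

```text
clock: 10.78
position: [0.6318, -0.2011, 0.0809]
ee_rot: [-0.301, 3.126, -0.001]
force: [-3.5, 1.6, 10.6]
grip_width: 0.112
gripper_force: 61.4
```

Request:
send_rows --offset '[[0,0,0.2],[0,0,0],[0,0,0],[0,0,3],[0,0,4],[0,0,5],[0,0,5],[0,0,0]]' --delta_rot '[[0,0,0],[0,0,0],[0,0,0],[0,0,0],[0,0,0],[0,0,0],[0,0,0],[0,0,0]]' --claw '[-0.2,-0.2,-0.2,-0.2,-0.2,-0.2,-0.2,-0.2]'

```text
clock: 11.78
position: [0.6344, -0.2021, 0.2561]
ee_rot: [-0.301, 3.118, -0.008]
force: [1.0, 0.9, 0.4]
grip_width: 0.605
gripper_force: 0.0
```

```bash
cat > c5.py <<'E'
from h import *
s=robot.state(); i=robot.camera_info("wrist"); im=robot.read_camera("wrist")
print(s["position"],s["grip_width"])
x=np.array([.189,-.982]); y=np.array([.982,.189]); S=np.array([.6316,-.201])
def dot(a,b,z,c):
  q=proj(i,[[*(S+a*x+b*y),z]])[0]; cv2.circle(im,tuple(int(v) for v in q),1,c,-1)
for b in (-.012,.012):
  for a in (-.005,.005): dot(a,b,.12,(0,0,255))
for b in (-.03,.03):
  for a in (-.004,.004): dot(a,b,.06,(0,255,0))
for b in (-.028,.028): 
  for z in (.064,.108): dot(-.074-.136,b,z,(255,0,255))
cv2.imwrite("pics/w6c.png",cv2.resize(im[90:390,190:590],(800,600)))
E
python3 c5.py
```

```text
[ 0.6344124  -0.20214298  0.25614295] 0.6050242010180703
```

View pics/w6c.png

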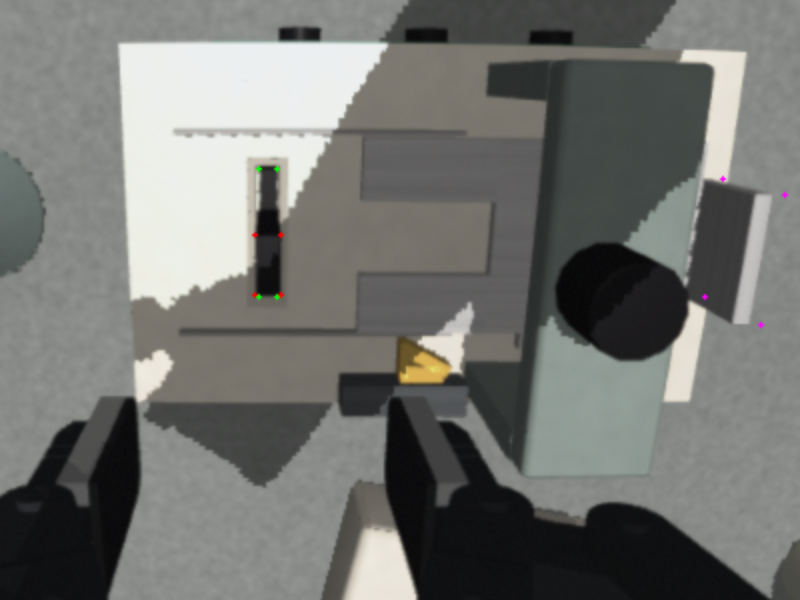

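The slide sits home (dots coincide with its plate and tab), and the push plate is where the open gate should put it. I'll close the fingers and go round to the left of the plate.

Request:
send_rows --offset '[[0,0,0.5],[-0.7,3.6,0],[-0.7,3.6,0],[-0.8,3.8,0],[-0.8,3.8,0],[-0.8,3.8,0],[-0.8,3.8,0],[-0.7,3.6,0]]' --delta_rot '[[0,0,-0.17],[0,0,-0.175],[0,0,-0.175],[0,0,-0.175],[0,0,-0.175],[0,0,-0.175],[0,0,-0.175],[0,0,-0.175]]' --claw '[1,1,1,1,1,1,1,1]'

```text
clock: 12.82
position: [0.5766, 0.0604, 0.2528]
ee_rot: [-1.783, -2.582, 0.004]
force: [0.4, 0.2, -0.3]
grip_width: -0.001
gripper_force: 0.0
```

Request:
send_rows --offset '[[0,0,0],[0,0,0],[0,0,0],[0,0,0],[0,0,0],[0,0,0],[0,0,0],[0,0,0]]' --delta_rot '[[0,0,-0.175],[-0.147,-0.028,0],[-0.147,-0.028,0],[-0.147,-0.028,0],[-0.147,-0.028,0],[-0.147,-0.028,0],[0,0,0],[0,0,0]]' --claw '[1,1,1,1,1,1,1,1]'

```text
clock: 13.82
position: [0.578, 0.0589, 0.2544]
ee_rot: [1.586, 1.927, -0.627]
force: [-0.1, -0.3, -0.2]
grip_width: 0.001
gripper_force: 0.0
```

```bash
cat > c6.py <<'E'
from h import *
from scipy.spatial.transform import Rotation as R
s=robot.state(); p=s["position"]; M=R.from_rotvec(s["ee_rot"]).as_matrix()
x=np.array([.189,-.982,0]); y=np.array([.982,.189,0]); B=np.array([x,y,[0,0,1]]); C=np.array([.6176,-.1283,0])
print(s["clock"],p,"pm",B@(p-C),"\ntool axes in pm (cols)\n",np.round(B@M,3),"\nF",B@s["force"],"q",np.round(s["qpos"],2),s["grip_width"])
E
python3 c6.py
```

```text
13.825 [0.57801595 0.05885674 0.25440929] pm [-0.1912693  -0.00349891  0.25440929] 
tool axes in pm (cols)
 [[-0.734 -0.001  0.679]
 [-0.004  1.    -0.003]
 [-0.679 -0.005 -0.734]] 
F [ 0.33097921 -0.11532302 -0.23660608] q [ 0.33  0.28 -0.13  1.28 -0.74  1.76] 0.0009436840982913177
```

Request:
send_rows --offset '[[0.34,0.07,-3],[0,0,-4],[0,0,-4],[0,0,-4],[0,0,-2.8],[0,0,0],[0,0,0]]' --delta_rot '[[0,0,0],[0,0,0],[0,0,0],[0,0,0],[0,0,0],[0,0,0],[0,0,0]]' --claw '[1,1,1,1,1,1,1]'

```text
clock: 14.7
position: [0.583, 0.0594, 0.079]
ee_rot: [1.588, 1.924, -0.624]
force: [0.8, -0.8, 0.5]
grip_width: 0.005
gripper_force: 0.0
```

```bash
python3 c6.py
```

```text
14.7 [0.58296983 0.05938038 0.07895206] pm [-0.19084724  0.00146477  0.07895206] 
tool axes in pm (cols)
 [[-0.733 -0.     0.68 ]
 [-0.001  1.    -0.   ]
 [-0.68  -0.001 -0.733]] 
F [0.92285083 0.66338119 0.53010629] q [ 0.33  0.46 -0.29  0.94 -0.74  1.76] 0.00537602584240961
```

Request:
send_rows --offset '[[0.2,-1.0,0.2],[0.2,-1.0,0],[0.2,-1.0,0],[0.2,-1.0,0],[0.2,-1.0,0],[0.2,-1.0,0],[0.2,-1.0,0],[0.2,-1.0,0]]' --delta_rot '[[0,0,0],[0,0,0],[0,0,0],[0,0,0],[0,0,0],[0,0,0],[0,0,0],[0,0,0]]' --claw '[1,1,1,1,1,1,1,1]'

```text
clock: 15.7
position: [0.5974, -0.0198, 0.0792]
ee_rot: [1.586, 1.928, -0.625]
force: [-4.0, 5.0, 3.2]
grip_width: 0.001
gripper_force: 3.1
```

```bash
python3 c6.py
```

```text
15.7 [ 0.59741338 -0.01984778  0.07920178] pm [-0.11031535  0.0006742   0.07920178] 
tool axes in pm (cols)
 [[-0.734 -0.003  0.679]
 [-0.005  1.    -0.001]
 [-0.679 -0.004 -0.734]] 
F [-5.66982507 -3.00073227  3.18598083] q [ 0.19  0.42 -0.36  0.79 -0.75  1.57] 0.0008599450339293745
```

Request:
send_rows --offset '[[0.19,-0.98,0],[0.19,-0.98,0],[0.15,-0.79,0],[0.15,-0.79,0],[0,0,0]]' --delta_rot '[[0,0,0],[0,0,0],[0,0,0],[0,0,0],[0,0,0]]' --claw '[1,1,1,1,1]'

```text
clock: 16.32
position: [0.6042, -0.055, 0.0792]
ee_rot: [1.586, 1.928, -0.625]
force: [-1.2, 3.8, 1.7]
grip_width: 0.001
gripper_force: 2.2
```

```bash
python3 c6.py
```

```text
16.325 [ 0.60420568 -0.05503055  0.07915808] pm [-0.07448213  0.00069471  0.07915808] 
tool axes in pm (cols)
 [[-0.734 -0.003  0.679]
 [-0.004  1.    -0.001]
 [-0.679 -0.004 -0.734]] 
F [-3.92011464 -0.45961859  1.67594655] q [ 0.13  0.41 -0.38  0.73 -0.74  1.49] 0.0008198124643117706
```

Face near −66 mm, about 8 mm still open. Finishing in small steps until a stop is felt.

Request:
send_rows --offset '[[0.08,-0.39,0],[0.08,-0.39,0],[0.04,-0.2,0],[0,0,0]]' --delta_rot '[[0,0,0],[0,0,0],[0,0,0],[0,0,0]]' --claw '[1,1,1,1]'

```text
clock: 16.82
position: [0.6062, -0.0651, 0.0792]
ee_rot: [1.586, 1.927, -0.626]
force: [-2.5, 4.7, 2.5]
grip_width: 0.001
gripper_force: 2.5
```

```bash
python3 c6.py
```

```text
16.825 [ 0.60622196 -0.06510945  0.07916469] pm [-0.06420357  0.00076978  0.07916469] 
tool axes in pm (cols)
 [[-0.734 -0.002  0.68 ]
 [-0.004  1.    -0.001]
 [-0.68  -0.004 -0.734]] 
F [-5.13365327 -1.54867777  2.53366378] q [ 0.11  0.41 -0.38  0.71 -0.74  1.46] 0.0012502597942260108
```

Request:
send_rows --offset '[[0.04,-0.2,0],[0.04,-0.2,0],[0,0,0]]' --delta_rot '[[0,0,0],[0,0,0],[0,0,0]]' --claw '[1,1,1]'

```text
clock: 17.2
position: [0.6064, -0.0655, 0.079]
ee_rot: [1.585, 1.935, -0.621]
force: [-9.7, 22.1, 11.7]
grip_width: -0.001
gripper_force: 11.8
```

```bash
python3 c6.py
```

```text
17.2 [ 0.60642329 -0.06550919  0.07903399] pm [-0.06377297  0.00089194  0.07903399] 
tool axes in pm (cols)
 [[-0.738 -0.007  0.675]
 [-0.008  1.     0.001]
 [-0.675 -0.005 -0.738]] 
F [-23.52107231  -5.32465927  11.6840724 ] q [ 0.11  0.41 -0.38  0.71 -0.74  1.45] -0.0005221122283481851
```

Request:
send_rows --offset '[[-0.1,0.5,0],[-0.38,1.96,0],[-0.57,2.95,0],[-0.57,2.95,0],[-0.57,2.95,1],[0,0,5],[0,0,5],[0,0,5]]' --delta_rot '[[0,0,0],[0,0,0],[0,0,0],[0,0,0],[0,0,0],[0,0,0],[0,0,0],[0.14,0.02,0]]' --claw '[1,1,1,1,1,1,1,1]'

```text
clock: 18.2
position: [0.5847, 0.0447, 0.2381]
ee_rot: [1.669, 2.029, -0.52]
force: [2.1, 0.3, 0.1]
grip_width: 0.004
gripper_force: 0.0
```

```bash
python3 - <<'E'
from h import *
x=np.array([.189,-.982]); y=np.array([.982,.189]); C=np.array([.6176,-.1283]); B=np.c_[x,y]
print(robot.state()["position"],robot.state()["force"])
for c in ["scene","top","wrist"]:
    i=robot.camera_info(c); im=robot.read_camera(c); cv2.imwrite(f"pics/end_{c}.png",im)
    for n,z in [("slide_tab",.105),("push_face",.084),("gate",.07),("catch",.07),("blank",.065)]:
        for d in robot.spot_in(c,n)[:3]: print(c,n,round(d["score"],2),np.round(d["point"]),np.round(1e3*((onz(i,d["point"],z)[:2]-C)@B)))
# brightness along the deck line between fork and slot and push area, before/after
a=cv2.imread("pics/scene0.png",0); b=cv2.imread("pics/end_scene.png",0); i=robot.camera_info("scene")
for nm,yy in (("prong +y",.03),("prong -y",-.03)):
  X=np.arange(-20,120,5); q=proj(i,[[*(C+X_*1e-3*x+yy*y),.07] for X_ in X]).round().astype(int)
  print(nm); print([ (int(k),int(a[v,u]),int(b[v,u])) for k,(u,v) in zip(X,q)])
E
```

```text
[0.5847078  0.04465036 0.23810668] [2.09069611 0.29383609 0.10704925]
scene slide_tab 0.76 [413. 156.] [-508.   52.]
scene slide_tab 0.56 [281. 335.] [80.  2.]
scene push_face 0.72 [303. 319.] [20. 14.]
scene gate 0.82 [304. 317.] [5. 9.]
scene catch 0.51 [328. 326.] [ 5. 59.]
scene blank 0.69 [300. 318.] [5. 1.]
top slide_tab 0.79 [165. 253.] [-581.   27.]
top push_face 0.71 [394. 228.] [ 35. -14.]
top push_face 0.54 [376. 203.] [ 1. 61.]
top push_face 0.52 [461. 214.] [223. -10.]
top gate 0.84 [393. 224.] [36. -1.]
top catch 0.56 [378. 229.] [-7. -8.]
top catch 0.44 [378. 204.] [ 8. 63.]
wrist push_face 0.73 [323. 228.] [-48.   2.]
wrist gate 0.93 [319. 230.] [-28.  -2.]
wrist catch 0.78 [374. 246.] [-2. 57.]
prong +y
[(-20, 173, 181), (-15, 180, 189), (-10, 179, 190), (-5, 180, 189), (0, 178, 191), (5, 179, 188), (10, 179, 188), (15, 178, 189), (20, 179, 187), (25, 179, 188), (30, 141, 189), (35, 104, 189), (40, 208, 190), (45, 215, 191), (50, 217, 190), (55, 218, 190), (60, 216, 190), (65, 214, 191), (70, 200, 191), (75, 171, 192), (80, 90, 189), (85, 94, 190), (90, 188, 190), (95, 218, 190), (100, 218, 184), (105, 219, 106), (110, 221, 193), (115, 220, 229)]
prong -y
[(-20, 163, 166), (-15, 179, 184), (-10, 179, 183), (-5, 179, 183), (0, 181, 184), (5, 179, 183), (10, 179, 186), (15, 181, 185), (20, 180, 185), (25, 180, 185), (30, 131, 183), (35, 127, 60), (40, 215, 24), (45, 216, 32), (50, 218, 97), (55, 218, 188), (60, 217, 190), (65, 217, 190), (70, 203, 191), (75, 187, 192), (80, 172, 192), (85, 163, 193), (90, 205, 192), (95, 217, 192), (100, 217, 186), (105, 218, 100), (110, 219, 213), (115, 218, 226)]
```

```bash
python3 - <<'E'
from h import *
from scipy.ndimage import map_coordinates as mc
x=np.array([.189,-.982]); y=np.array([.982,.189]); C=np.array([.6176,-.1283])
ims={n:cv2.imread(f"pics/{f}") for n,f in (("a","scene0.png"),("b","end_scene.png"))}; i=robot.camera_info("scene")
X=np.arange(0,125,.5)
for yy in (.03,-.03,.025,-.025):
  q=proj(i,[[*(C+k*1e-3*x+yy*y),.07] for k in X])
  for n,(lo,hi) in (("a",(20,50)),("b",(90,120))):
    p=mc(ims[n].mean(2),[q[:,1],q[:,0]],order=1); m=(X>lo)&(X<hi); w=np.clip(p[m].max()*.85-p[m],0,None)
    print(yy,n,"edge",X[m][p[m].argmin()],round((w*X[m]).sum()/w.sum(),1))
for n,im in ims.items():
  h=cv2.cvtColor(im,cv2.COLOR_BGR2HSV)[300:345,310:350]; m=(h[...,0]>15)&(h[...,0]<32)&(h[...,1]>130)&(h[...,2]>90)
  print(n,"brass",m.sum(),np.argwhere(m).mean(0)+[300,310])
E
```

```text
0.03 a edge 33.5 32.9
0.03 b edge 105.0 104.6
-0.03 a edge 33.5 33.0
-0.03 b edge 105.5 105.1
0.025 a edge 34.5 33.2
0.025 b edge 106.5 104.7
-0.025 a edge 33.5 32.1
-0.025 b edge 105.5 104.0
a brass 95 [323.28421053 329.25263158]
b brass 95 [323.36842105 329.38947368]
```

```bash
python3 -c "
from bench import robot
print(robot.close_job())"
```

```text
the job is handed in; nothing more can be done
None
```

The flat-tab filter slide is fully home in the photometer's slot and the gate is pushed shut to a hard stop. The catch is back in its starting position, the blank and bystanders were not touched, and the job was handed in at about 18.5 s; it returned no verdict.

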